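# Index the sample drum's cover and post the loose vial

## Robot

A 7-joint arm with a two-finger parallel gripper is mounted at the origin on a cart in front of the work surface, level with it; the furniture and walls round the work are solid. World frame = base frame: x ahead of the robot, y to its left, z up, the work surface at z = 0. Lengths are in m, angles in rad, forces in N, time in s.
With the tool pointing down it reaches from about 0.4 to 0.85 m from the base axis. Payload 6.9 kg.
Tool frame: the origin (TCP) lies at the very end of the fingers, on their centre line; the grasp point (between the pads) lies 19 mm behind it; z points along the fingers, y is the line along which they close (so a half turn about z gives the same grasp; the last joint's range is limited). The gripper opens to 85 mm and grips with 20 to 120 N. Pads are 22 mm wide; open, the fingers measure 114 mm over their backs; the gripper's body (76 mm by 85 mm) begins 54 mm behind the grasp point. The pads swing forward as they close: fully open they stand 13 mm farther back than shut.
Start: joints at [-1.095, 0.507, -0.238, 1.5, 0.126, 1.149, -0.155], TCP at [0.226, 0.583, 0.231] pointing down, gripper open.
Joint ranges: [-3.08, 3.08], [-0.24, 2.05], [-1.43, 1.35], [0, 2.5], [-1.52, 4.66], [0.17, 1.96], [-2.89, 2.89]. Speed limits (rad/s): [2.39, 2.39, 3.14, 3.14, 3.14, 3.14, 3.14].

## Interface

Orientations are given as [roll, pitch, yaw] about the fixed x, y, z axes, in that order (R = Rz(yaw) Ry(pitch) Rx(roll)).
In Python, from cell import env gives the robot as it stands. Calls block until the motion is done:
- env.movep(position, orientation): joint-space move of the TCP to a pose.
- env.line_to(position, ori=None, velocity=0.15, max_force=None): straight line of the TCP; ori=None keeps the orientation; velocity is the mean speed in m/s. With max_force (N) it stops when the force on the tool has changed by that much, and returns True; else False.
- env.movej(angles): joint-space move.
- env.release() and env.close(): open the fingers fully, or close them until they stop; the grip force is fixed at half the most.
- env.sleep(seconds).
- env.solve_ik(position, orientation): joint angles nearest the present ones, or None.
- env.get_obs(): the state.
- env.get_image(name): name is "side" or "top" or "wrist"; returns a dict with "pixels" (420x560x3 uint8, red, green, blue), "range_z" (420x560 float32, m along the optical axis (not along the pixel's ray), 0 where there is no reading), "vfov" (degrees; the focal length in pixels is half the picture's height over the tangent of half this angle, whatever the lens; pixels are square), "cx", "cy" (the principal point, pixels), "view" (4x4, takes a point from world to camera coordinates). Camera axes: x right, y down, z forward; pixel columns grow to the right and rows downward; lengths in m; the calibration is good to about 2 mm. A picture is of the moment at which its call begins.
A pose or a line that the arm cannot do raises env.Unreachable and nothing moves.
- env.hand_in(): hands the job in; it is judged then, once.
Trained networks look in the newest picture that a camera, given by its name, has taken for a name from the list of things; names that differ only in an ending like _2 or _b are one class to them, and where a whole thing is asked for, a point or a joint stands for the part that bears it (a point fixed in the world has none). Each returns a list of dicts, best first, with "score" (0 to 1); they miss things now and then, are a little off and sometimes report something else, mostly with a low value. They report only what shows in the picture. A call takes as long as a camera call. They do not tell look-alikes from the thing itself.
- env.recognise(thing, camera): "position" ([x, y, z] in m, in world coordinates, good to about 4 mm: the middle of the surface that is visible of it).
- env.silhouettes(thing, camera): "region" (420x560 bool, what is visible of it).
- env.mark_of(thing, camera): "position" ([x, y, z] in m, in world coordinates, good to about 4 mm: a listed point, or the origin of a listed thing).
The state is a dict: "t": time; "qpos": joint angles; "qd": joint speeds; "tau": joint torques, N m; "eef_pos": TCP position; "tcp_rot": TCP orientation; "wrist_force": force on the tool from outside, world axes, zero at the start; "wrist_torque": the same for the moment, N m; "gripper_width": finger opening in m; "gripper_force": force on a finger pad.
Only numpy, scipy, OpenCV 4.12 (cv2) and the standard library are available. Lean on these libraries where they do the work, as an engineer would, in place of code of your own. Each camera call takes 0.05 s, during which the arm holds its last target. There are 200 camera calls.

## Task

Turn the sample drum's cover, without taking it off, until its opening is over the compartment with the tall rib, and let it drop fully home in its stops there. Then post the vial that stands alone on the bench, bottom end first, through the opening into that compartment, leaving the cover home. Leave the other things on the bench where they are.

Things in the scene. Friction and masses are not known exactly. Their poses are not given: they have to be found in the camera images.
- drum: Round grey plastic drum, 148 mm across, any yaw, fixed to the bench on a foot 176 mm across. Origin: centre of its underside, z up. Five compartments of 72 degrees between a centre post (radius 16 mm) and the wall (inner radius 68 mm). Outside each compartment's middle is a rib 14 mm wide: four are 24 mm tall, one 66 mm. The tall rib and its compartment lie along the drum's +x.
- ring_top (a point): Centre of the drum at the top of its rim ring, 90 mm above the drum's origin. The cover hides the ring. It has five notches 72 degrees apart, 16 mm wide, 8 mm deep. It is not set true: every notch lies up to 8 degrees to one side of its compartment's middle (all alike, different each time; this point's yaw is the drum's, not the ring's). It cannot be seen: feel for it.
- cover: Round white cover, 157 mm across, 5 mm thick, with a skirt 16 mm deep, about 0.35 kg, loose on the drum, turning endlessly on its centre post. Origin: centre of the plate's underside; z up; +x through the middle of its one opening. Its origin is 98 mm above the drum's where it rides on the ring, 90 mm where it has dropped home in the notches. Lifted 20 mm above home it leaves the post.
- lugs (a point): The cover's axis at the underside of its five lugs, 8 mm below the cover's origin. The lugs are 10 mm wide, 72 degrees apart at radius 69 mm, one along the cover's +x. They slide on the ring and drop into the notches where they meet within about 2 degrees. To turn the cover on from a notch, lift it 8 mm.
- grip (a point): Middle of the black upright grip bar on the cover, on its axis, 29 mm above the cover's origin. The bar is 14 mm thick (along the cover's x) and 62 mm long (along its y), its top 41 mm above the cover's origin. Round its foot is a low boss, 44 mm across, 8 mm above the origin.
- opening (a point): Middle of the wedge-shaped opening in the cover, on its top face, 44 mm from the centre along the cover's +x. It runs from radius 31 to 62 mm and is about 60 mm wide here; narrower toward the centre (about 30 mm).
- bay (a point): Middle of the floor of the tall-ribbed compartment, 44 mm from the drum's centre along the drum's +x, 8 mm above the drum's origin.
- vial: Yellow capped sample vial, 18 mm across and 81 mm tall, 0.03 kg, standing alone upright on the bench left of the drum (the others stand in the black rack and are not for use). Origin: centre of its underside, z up.
- tape_roll: Black roll of tape lying flat, 62 mm across, 19 mm high: bystander, not to be moved. Origin: centre of its underside.
- stripper: Orange cable stripper, 110 x 22 x 19 mm, lying flat: bystander, not to be moved. Origin: centre of its underside.
- pen: Red and white marker pen, 135 mm long, lying: bystander, not to be moved. Origin: its middle, underside.
Things that resemble listed ones, but are neither listed nor needed, are in the scene too. Leave any pink look-alike of the vial alone.

How it is judged:
On the way, in this order (a step that is already met when the one before it is completed fails the run):
1. the cover is home in its stops with the opening over the tall-ribbed compartment (z of cover in the frame of drum below 0.0925 m and angle between cover's own z axis and vertical below 0.05 rad and horizontal distance between opening and bay below 0.013 m), for 0.2 s.
2. the vial is in the tall-ribbed compartment (horizontal distance between vial and bay below 0.032 m and z of vial in the frame of drum below 0.035 m), for 0.2 s.
At the end, for the whole second after the job is handed in: Cover home (origin under 92.5 mm above the drum's, tilt under 0.05 rad), opening within 13 mm (from above) of the tall-ribbed compartment's middle; vial bottom down in it, underside within 32 mm of its middle and under 35 mm above the drum's origin; both at rest (all of step 1 and all of step 2 and linear speed of each of vial, cover below 0.02 m/s); the robot touches nothing.
It fails at once if the cover is taken off (lifted more than 30 mm above home) (z of cover in the frame of drum above 0.12 m).
It fails at once if a bystander is moved more than 30 mm (distance of any of tape_roll, stripper, pen from where it was at the start of the episode above 0.03 m).
It also fails if it takes over 72 s, if anything falls off the work surface, if the arm or the gripper's body presses on something with over 40 N, if the wrist force passes 120 N, or if a joint passes its speed limit or range.

## Working session

There is one attempt and no reset: what is moved stays moved. The work goes in short steps, each a Python script; the robot and the scene stay as the last script left them, time stands still between calls to the robot, and variables do not carry over. Pictures are saved under pics/ and viewed, at most 10 in all, crops included, and the job is handed in when it is done.

```bash
ls; mkdir -p pics; cat > h.py <<'E'
import numpy as np, cv2
from cell import env
def save(cam,name):
    im=env.get_image(cam); cv2.imwrite(f'pics/{name}.png',im['pixels'][:,:,::-1]); return im
def pts(im):
    h,w=im['range_z'].shape; f=h/2/np.tan(np.radians(im['vfov'])/2)
    u,v=np.meshgrid(np.arange(w),np.arange(h)); z=im['range_z']
    P=np.stack([(u-im['cx'])/f*z,(v-im['cy'])/f*z,z],-1)
    V=im['view']; return (P-V[:3,3])@V[:3,:3]
E
python3 - <<'E'
from h import *
o=env.get_obs(); print(o['t'],o['eef_pos'],o['tcp_rot'])
ims={c:save(c,c+'0') for c in('top','side')}
a=[cv2.cvtColor(ims[c]['pixels'],cv2.COLOR_RGB2BGR) for c in('top','side')]
for c in('top','side'):
    np.savez(f'{c}0.npz',**ims[c])
    for t in('drum','cover','grip','opening','bay','vial','tape_roll','stripper','pen'):
        try: print(c,t,[(np.round(d['position'],3).tolist(),round(d['score'],2)) for d in env.mark_of(t,c)][:4])
        except Exception as e: print(c,t,e)
E
```

```text
pics
0.0 [0.22637498 0.58202238 0.23043232] [-3.13982129e+00  5.40593851e-05  2.77083609e+00]
top drum [([0.606, 0.018, -0.002], 0.7), ([0.496, 0.283, 0.004], 0.53)]
top cover [([0.606, 0.017, 0.102], 0.57)]
top grip [([0.603, 0.018, 0.125], 0.88)]
top opening [([0.563, 0.02, 0.104], 0.87)]
top bay [([0.617, 0.062, 0.012], 0.78)]
top vial [([0.526, 0.341, 0.004], 0.52), ([0.494, 0.284, 0.001], 0.44), ([0.494, 0.22, 0.003], 0.36), ([0.561, 0.018, 0.104], 0.36)]
top tape_roll [([0.524, -0.208, 0.001], 0.67), ([0.494, 0.286, 0.004], 0.31)]
top stripper [([0.679, 0.234, 0.002], 0.54)]
top pen [([0.457, 0.424, -0.001], 0.85)]
side drum [([0.606, 0.02, 0.002], 0.7)]
side cover [([0.607, 0.019, 0.095], 0.57)]
side grip [([0.605, 0.016, 0.133], 0.66)]
side opening [([0.56, 0.013, 0.105], 0.9), ([0.491, 0.28, 0.001], 0.48)]
side bay [([0.614, 0.061, 0.015], 0.77)]
side vial [([0.604, 0.02, 0.092], 0.74), ([0.526, 0.343, -0.002], 0.64), ([0.493, 0.283, -0.0], 0.46)]
side tape_roll [([0.457, 0.426, 0.001], 0.73), ([0.527, -0.206, -0.005], 0.68)]
side stripper [([0.672, 0.238, -0.002], 0.77)]
side pen [([0.457, 0.427, -0.001], 0.64)]
```

View pics/top0.png

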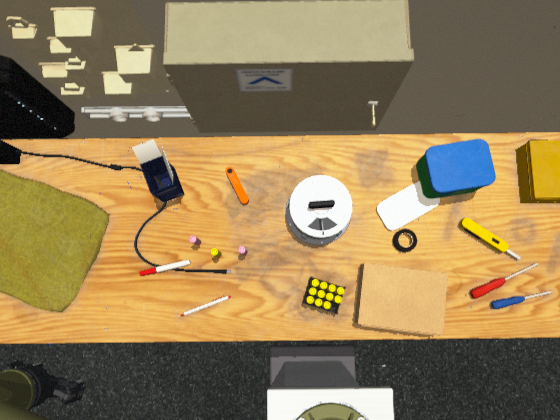

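View pics/side0.png

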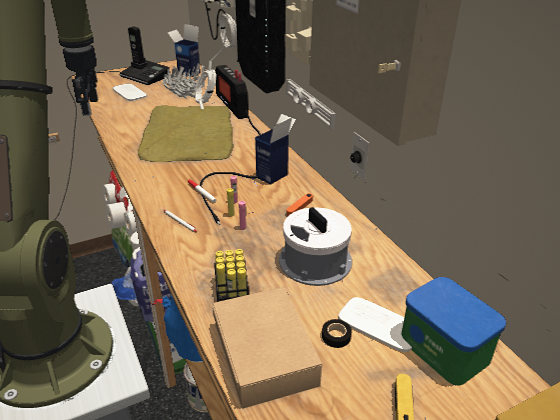

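Top view: drum and cover at (320,208) with the opening toward the robot. The yellow vial is at (214,253) between pinks at (193,240) and (242,250). Next I'll refine these from depth.

```bash
python3 - <<'E'
from h import *
for c in('top','side'):
    im=np.load(f'{c}0.npz'); P=pts(im).reshape(-1,3); C=im['pixels'].reshape(-1,3).astype(int)
    d=np.hypot(P[:,0]-.606,P[:,1]-.018)
    pl=(d<.1)&(P[:,2]>.085)&(P[:,2]<.11)&(C.min(1)>150)
    print(c,'plate n',pl.sum(),'z',np.percentile(P[pl,2],[10,50,90]))
    q=P[pl,:2]; (x,y),r=cv2.minEnclosingCircle(q.astype(np.float32)); print('circle',x,y,r)
    b=(d<.05)&(P[:,2]>.118)&(P[:,2]<.15); q=P[b]; m=q.mean(0); w,v=np.linalg.eigh(np.cov(q[:,:2].T)); print('bar',b.sum(),m,np.degrees(np.arctan2(v[1,1],v[0,1])),'ztop',np.percentile(q[:,2],[50,95]))
    o=(d<.075)&(P[:,2]<.085)|((d<.075)&(P[:,2]<.11)&(C.max(1)<110)&(d>.03)); print('open',o.sum(),P[o,:2].mean(0))
    yv=(C[:,0]>110)&(C[:,1]>100)&(C[:,2]<80)&(P[:,2]>.03)&(P[:,2]<.095)&(np.hypot(P[:,0]-.494,P[:,1]-.284)<.04)
    q=P[yv]; print('vial',yv.sum(),q.mean(0),q.min(0),q.max(0)); t=q[q[:,2]>.07]; print('vtop',len(t),t.mean(0),t.min(0),t.max(0))
# look at drum's left side with wrist cam
for Y in (.30,.26):
  for (x,y,z,t) in((.606,Y,.26,-.6),(.606,Y,.3,-.5),(.606,Y,.3,-.3)):
    for yaw in (0,np.pi/2,-np.pi/2,np.pi): 
        pass
im=env.get_image('wrist'); V=im['view']; print('wristcam pos',-V[:3,:3].T@V[:3,3],'fwd',V[2,:3],'right',V[0,:3],im['vfov'])
E
```

```text
top plate n 2566 z [0.10090932 0.10416044 0.10732621]
circle 0.6057543754577637 0.019124029204249382 0.07885318249464035
bar 177 [0.60374576 0.01985595 0.13713638] 93.70991779839576 ztop [0.13884636 0.1438825 ]
open 319 [0.56529516 0.0146169 ]
vial 50 [0.49611564 0.28449587 0.08037147] [0.48845938 0.27642046 0.05420704] [0.50410582 0.29253649 0.09025794]
vtop 47 [0.49631025 0.28469227 0.08169292] [0.48877531 0.27642046 0.07135139] [0.50410582 0.29253649 0.09025794]
side plate n 1646 z [0.09921119 0.10112438 0.1032431 ]
circle 0.6012575626373291 0.018022794276475906 0.08075765520334244
bar 213 [0.59835384 0.01267137 0.13132875] 95.28823544863273 ztop [0.13367284 0.13879023]
open 857 [ 0.59598853 -0.02568405]
vial 48 [0.49255355 0.27912818 0.06514523] [0.48356722 0.27164982 0.03210519] [0.50110704 0.29259589 0.08085086]
vtop 27 [0.49272564 0.27990236 0.07677421] [0.48474143 0.27164982 0.0711908 ] [0.50110704 0.29259589 0.08085086]
wristcam pos [0.15761843 0.6103642  0.37395247] fwd [ 0.27418526 -0.1055101  -0.95587136] right [3.60876914e-01 9.32613278e-01 5.72260737e-04] 71.92132290577136
```

```bash
python3 - <<'E'
from h import *
D=np.radians
for yaw in(94,-86):
    for a in (0,-90,-107,-125):
        q=env.solve_ik([.6045,.019,.16],[np.pi,0,D(yaw+a)]); print(yaw,a,None if q is None else np.round(q,2))
env.movep([.6045,.18,.22],[np.pi,0,D(94)])
print(env.get_obs()['t'],env.get_obs()['qpos'].round(2) if hasattr(env.get_obs()['qpos'],'round') else env.get_obs()['qpos'])
for a in (0,-40,-80,-107,-125):
    q=env.solve_ik([.6045,.019,.16],[np.pi,0,D(94+a)]); print(a,None if q is None else np.round(q,2))
im=save('wrist','w1'); np.savez('w1.npz',**im)
for t in('drum','bay','opening','grip','cover','vial'):
    print(t,[(np.round(d['position'],3).tolist(),round(d['score'],2)) for d in env.mark_of(t,'wrist')][:3])
E
```

```text
94 0 [-0.24  0.55  0.27  1.66 -0.17  0.96  0.16]
94 -90 [-0.39  0.59  0.52  1.66 -0.34  0.98 -1.25]
94 -107 [-0.41  0.59  0.56  1.66 -0.36  0.99 -1.52]
94 -125 [-0.67  0.81  1.15  1.67 -0.78  1.2  -1.44]
-86 0 [ 0.28  0.58 -0.58  1.65  0.36  1.01  2.8 ]
-86 -90 [ 0.02  0.54 -0.15  1.66  0.09  0.96  1.48]
-86 -107 [-0.03  0.53 -0.07  1.66  0.04  0.95  1.23]
-86 -125 [-0.08  0.53  0.02  1.66 -0.01  0.95  0.97]
3.0417 [-0.39  0.52  0.1   1.5  -0.06  1.12 -0.21]
0 [-0.14  0.54  0.11  1.66 -0.07  0.95  0.06]
-40 [-0.25  0.55  0.28  1.66 -0.18  0.96 -0.53]
-80 [-0.35  0.57  0.46  1.66 -0.29  0.97 -1.12]
-107 [-0.42  0.6   0.58  1.66 -0.38  0.99 -1.51]
-125 [-0.46  0.62  0.66  1.66 -0.43  1.01 -1.77]
drum []
bay []
opening [([0.562, 0.022, 0.102], 0.64)]
grip [([0.603, 0.018, 0.123], 0.66), ([0.615, 0.061, 0.004], 0.48)]
cover [([0.604, 0.017, 0.098], 0.58)]
vial [([0.497, 0.286, -0.003], 0.93), ([0.497, 0.219, 0.003], 0.9), ([0.528, 0.339, -0.001], 0.85)]
```

View pics/w1.png

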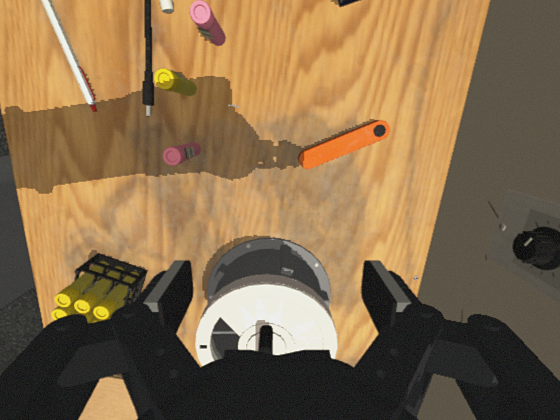

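The yellow vial is at (165,78). A rib top shows near (288,271). I'll zoom in to confirm it is the tall one.

```bash
python3 - <<'E'
from h import *
im=np.load('w1.npz'); c=im['pixels'][225:345,185:345,::-1]
cv2.imwrite('pics/w1c.png',cv2.resize(c,None,fx=5,fy=5,interpolation=cv2.INTER_CUBIC))
P=pts(im)
d=P[...,:2]-[.6045,.019]; r=np.hypot(d[...,0],d[...,1]); a=np.degrees(np.arctan2(d[...,1],d[...,0]))
for A in range(10,171,5):
    m=(abs(a-A)<2.5)&(r>.076)&(r<.087)&(P[...,2]>.01)&(P[...,2]<.08); 
    if m.sum(): print(A,m.sum(),np.round([np.percentile(P[m][:,2],90),r[m].max()],3))
E
```

```text
10 50 [0.029 0.083]
70 3 [0.07 0.08]
75 149 [0.071 0.083]
80 172 [0.071 0.083]
145 57 [0.029 0.082]
150 33 [0.03  0.082]
155 3 [0.029 0.081]
```

View pics/w1c.png

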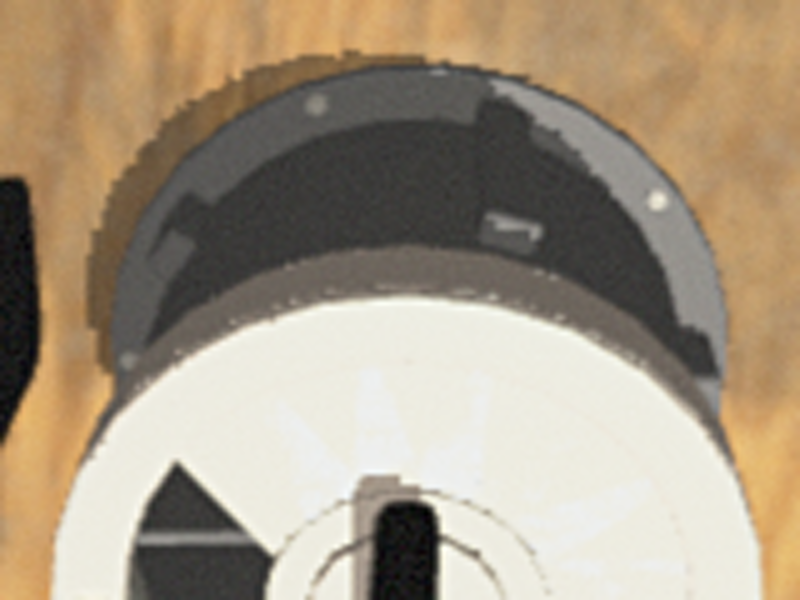

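The tall rib is the one at about 77.5° (crop (510,230)). Its top is at z = 0.071, while its neighbours are at 0.029. I'll grip the bar and turn it.

```bash
python3 - <<'E'
from h import *
D=np.radians; X=[.605,.0185]
def st(s):
    o=env.get_obs(); print(s,round(o['t'],2),np.round(o['eef_pos'],4),'F',np.round(o['wrist_force'],1),'T',np.round(o['wrist_torque'],2),'w',round(float(o['gripper_width']),4))
env.movep(X+[.16],[np.pi,0,D(94.3)])
print(env.line_to(X+[.112],velocity=.08,max_force=10)); st('down')
env.close(); st('closed')
env.line_to(X+[.1155],velocity=.03); st('lift')
A=184.3
for a in np.linspace(94.3,0,7)[1:]:
    env.movep(X+[.1155],[np.pi,0,D(a-0.)]); 
    if a<50: pass
st('turned to opening 90')
im=save('top','t2')
for t in('cover','opening','grip'):
    print(t,[(np.round(d['position'],3).tolist(),round(d['score'],2)) for d in env.mark_of(t,'top')][:2])
E
```

```text
False
down 4.87 [0.6053 0.0186 0.1123] F [0.3 0.4 0.2] T [-0.05  0.01  0.01] w 0.0853
closed 5.52 [0.605  0.0185 0.1123] F [-1.1 -0.8  3.2] T [-0.12  0.23  0.01] w 0.0128
lift 5.78 [0.6047 0.0185 0.1151] F [-0.1 -1.1 -4.7] T [-0.01  0.02 -0.02] w 0.013
turned to opening 90 7.73 [0.6047 0.0187 0.1153] F [-2.6  0.8 -4.6] T [0.19 0.49 0.02] w 0.0133
cover [([0.524, -0.209, -0.001], 0.32)]
opening [([0.604, 0.066, 0.105], 0.61)]
grip []
```

```bash
python3 - <<'E'
from h import *
D=np.radians; X=[.605,.0185]
for op in np.arange(89,63,-2.5):
    ori=[np.pi,0,D(op-90)]
    env.movep(X+[.1145],ori)
    hit=env.line_to(X+[.1032],velocity=.025,max_force=9)
    o=env.get_obs(); print(op,hit,round(o['t'],2),np.round(o['eef_pos'],4),np.round(o['wrist_force'],1),np.round(o['wrist_torque'],2))
    if o['eef_pos'][2]<.1075: break
E
```

```text
89.0 True 8.45 [0.6045 0.0186 0.1123] [-0.6  0.6  6.2] [0.03 0.19 0.03]
86.5 True 8.97 [0.6045 0.0186 0.1122] [-1.8  0.8  6.4] [0.09 0.2  0.01]
84.0 True 9.48 [0.6045 0.0186 0.1121] [-1.1  0.5  5.8] [-0.03  0.3   0.03]
81.5 True 10.17 [0.6044 0.0189 0.1043] [-1.4  0.3  4.3] [ 0.08  0.02 -0.22]
```

It dropped home at an opening angle of about 81.5°. I'll release and check, then measure the vial from above.

```bash
python3 - <<'E'
from h import *
D=np.radians; X=[.605,.0185]
env.release(); env.line_to(X+[.2],velocity=.15)
V=[.4955,.2845]
env.movep([.5,.23,.22],[np.pi,0,D(75)])
im=save('wrist','w3'); P=pts(im).reshape(-1,3); C=im['pixels'].reshape(-1,3).astype(int)
yv=(C[:,0]>110)&(C[:,1]>100)&(C[:,2]<90)&(P[:,2]>.03)&(P[:,2]<.095)&(np.hypot(P[:,0]-V[0],P[:,1]-V[1])<.04)
q=P[yv]; t=q[q[:,2]>.077]; print('vial',yv.sum(),len(t),t.mean(0),t.min(0),t.max(0))
print([(np.round(d['position'],3).tolist(),round(d['score'],2)) for d in env.mark_of('vial','wrist')][:4])
im=save('top','t3'); P=pts(im); d=np.hypot(P[...,0]-.605,P[...,1]-.0185)
C=im['pixels'].astype(int); pl=(d<.07)&(d>.035)&(C.min(-1)>150); print('plate z',np.percentile(P[pl][:,2],[10,50,90]))
print([np.round(d['position'],3).tolist() for d in env.mark_of('opening','top')][:2], env.get_obs()['t'])
cv2.imwrite('pics/t3c.png',cv2.resize(im['pixels'][150:290,150:370,::-1],None,fx=3,fy=3))
E
```

```text
vial 303 291 [0.49570954 0.28606149 0.08049459] [0.48637907 0.27711907 0.07704255] [0.50453473 0.29477067 0.08291236]
[([0.498, 0.22, 0.003], 0.97), ([0.527, 0.34, -0.004], 0.92), ([0.494, 0.287, 0.001], 0.63)]
plate z [0.09185513 0.09585332 0.09905276]
[[0.613, 0.065, 0.092]] 12.8083
```

View pics/t3c.png

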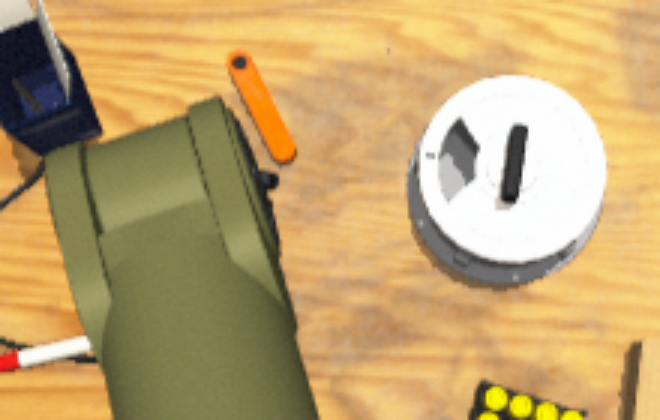

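View pics/w3.png

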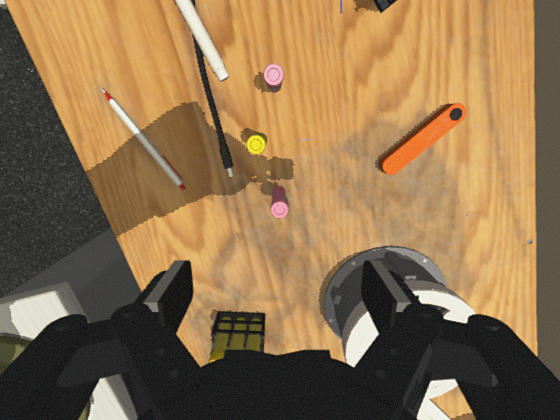

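The cover is home with the opening on the rib side (crop (458,160)). The vial is at (257,144), measured as (0.4957, 0.2858). Picking it up.

```bash
python3 - <<'E'
from h import *
D=np.radians
def st(s):
    o=env.get_obs(); print(s,round(o['t'],2),np.round(o['eef_pos'],4),'F',np.round(o['wrist_force'],1),'w',round(float(o['gripper_width']),4))
V=[.4957,.2855]
env.movep(V+[.15],[np.pi,0,D(75)])
print(env.line_to(V+[.052],velocity=.1,max_force=8)); st('at')
env.close(); st('closed')
env.line_to(V+[.22],velocity=.15); st('up')
G=[.612,.0637]
env.movep(G+[.22],[np.pi,0,D(81.5)]); st('over')
im=save('side','s4'); P=pts(im).reshape(-1,3); C=im['pixels'].reshape(-1,3).astype(int)
m=(C[:,0]>100)&(C[:,1]>90)&(C[:,2]<80)&(C[:,0]>C[:,1])&(np.hypot(P[:,0]-G[0],P[:,1]-G[1])<.04)&(P[:,2]>.14)
print(m.sum(),P[m].mean(0),P[m].min(0),P[m].max(0))
for zz in((.165,.185),(.19,.21),(.21,.24)):
    k=m&(P[:,2]>zz[0])&(P[:,2]<zz[1]); print(zz,k.sum(),P[k].mean(0) if k.any() else '')
cv2.imwrite('pics/s4c.png',cv2.resize(im['pixels'][100:300,230:430,::-1],None,fx=3,fy=3))
E
```

```text
False
at 14.39 [0.4961 0.2856 0.0526] F [-0.5  0.2 -0.8] w 0.0853
closed 15.03 [0.4958 0.2856 0.0522] F [-0.9  0.3  2.9] w 0.0165
up 16.3 [0.4952 0.2853 0.2191] F [-0.1 -0.2 -1.3] w 0.0164
over 17.28 [0.6115 0.0658 0.2196] F [0.3 0.3 0.6] w 0.0158
194 [0.60695579 0.05729956 0.22060628] [0.57790863 0.0242106  0.16628908] [0.63575592 0.07116636 0.42850511]
(0.165, 0.185) 37 [0.60555134 0.05816506 0.17625896]
(0.19, 0.21) 53 [0.60531786 0.05915695 0.19983691]
(0.21, 0.24) 52 [0.60677319 0.05784073 0.22309048]
```

View pics/s4c.png

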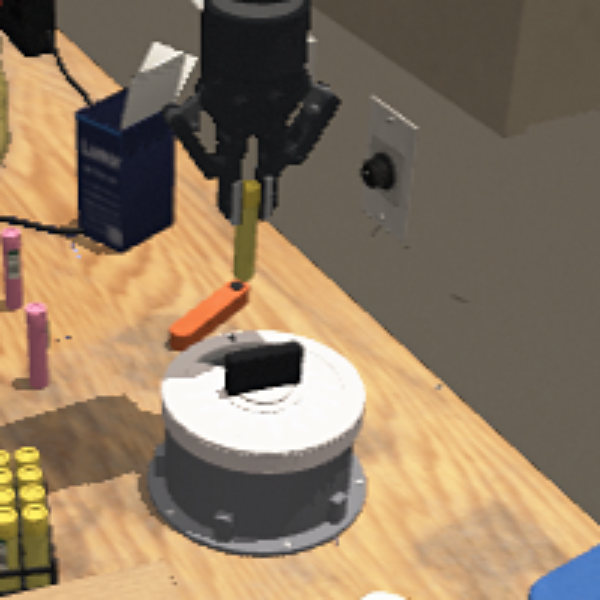

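The vial hangs upright in the fingers (crop (245,230)) over the opening. Lowering it through.

```bash
python3 - <<'E'
from h import *
def st(s):
    o=env.get_obs(); print(s,round(o['t'],2),np.round(o['eef_pos'],4),'F',np.round(o['wrist_force'],1),'w',round(float(o['gripper_width']),4))
G=[.612,.0637]
h=env.line_to(G+[.1],velocity=.06,max_force=6); print(h); st('low')
if not h:
    env.release(); env.sleep(.5); st('rel')
    env.line_to(G+[.25],velocity=.15); env.movep([.45,.3,.3],[np.pi,0,1.4]); env.sleep(.3)
    im=save('top','t5'); P=pts(im); d=np.hypot(P[...,0]-.605,P[...,1]-.0185)
    C=im['pixels'].astype(int); pl=(d<.07)&(d>.035)&(C.min(-1)>150); print('plate z',np.percentile(P[pl][:,2],[10,50,90]))
    o=np.hypot(P[...,0]-.612,P[...,1]-.063)<.03; y=o&(C[...,0]>90)&(C[...,2]<C[...,0]*.6); print('yellow',y.sum(),P[y].mean(0) if y.any() else '')
    print([np.round(d['position'],3).tolist() for d in env.mark_of('opening','top')][:2],[(np.round(d['position'],3).tolist(),round(d['score'],2)) for d in env.mark_of('vial','top')])
    cv2.imwrite('pics/t5c.png',cv2.resize(im['pixels'][160:260,270:370,::-1],None,fx=5,fy=5))
E
```

```text
False
low 19.48 [0.6122 0.0637 0.1003] F [1.1 0.8 0.1] w 0.0162
rel 20.66 [0.612  0.0637 0.1   ] F [-1.   0.2  0.1] w 0.0852
plate z [0.09251581 0.09581015 0.09917997]
yellow 70 [0.60985001 0.06397495 0.07122718]
[[0.611, 0.063, 0.095]] [([0.608, 0.021, 0.089], 0.72), ([0.61, 0.063, 0.01], 0.47), ([0.492, 0.219, 0.001], 0.45)]
```

View pics/t5c.png

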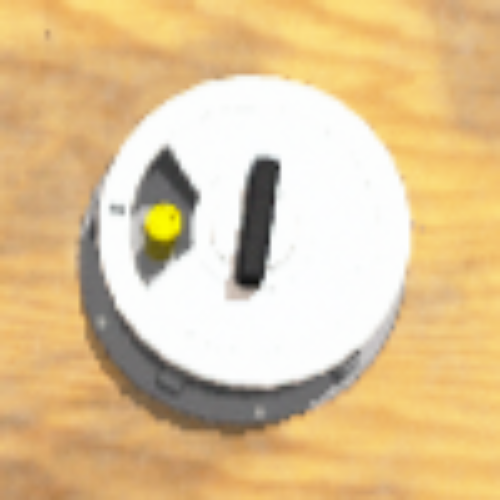

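The vial stands in the compartment, seen through the opening at crop (162,222), and the cover is home. Handing in.

```bash
python3 -c "
from h import *
print(env.hand_in())"
```

```text
the job is handed in; nothing more can be done
None
```

The job is handed in: the cover dropped home with its opening over the tall-ribbed compartment, the vial stands bottom down inside it (last top picture), and the arm is clear; `env.hand_in()` returned no verdict.

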